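# Open the sample transport case with the two-stage catch

## Task

Open the blue-lidded sample transport case on the cart. Slide its red safety tab to the right until you feel it come up against its soft stop (the travel differs from case to case; never force the tab or the locked bail), then lift the yellow-barred bail, which frees the lid, and raise the lid until it stands wide open by itself, about 70 degrees or more. Leave the bottles, the beaker and the round case standing where they are.

Things in the scene. Friction and masses are not known exactly. Their poses are not given: they have to be found in the camera images.
- transport_case: Sample transport case, 150 (x) x 180 (y) x 77 mm high when shut, grey box with a blue lid, fixed to the cart. Origin: centre of its underside, on the cart top. Its x axis points from the front (latch side, facing the robot) to the rear (lid hinge), y to the left, z up. It may stand turned by up to 0.35 rad.
- tab_grip (a point): Centre of the knob of the red safety tab, which lies on the lid's top at the right front. Knob 12 x 12 mm, 19 mm high; its top is 23 mm and this point 13.5 mm above the lid's top face (90.5 mm above the cart top). The knob slides straight to the right (case -y) on its track with about 3 N of drag and stays where it is left. Left of it, the right arm of the bail runs 28 mm away (case +y) at the start; 25 mm free on the other sides.
- safety_tab (a joint): How far the safety tab is slid to the right, m: 0 to 0.002 at the start (locked). It meets a soft rubber stop somewhere between 0.006 and 0.028 (hidden, different in every case; the stop gives about 1 mm for every 8 N). The bail is free only once the tab is within 1 mm of touching that stop or beyond. Pushing it into the stop with more than 18 N (over the drag) breaks it; 3 to 8 N is enough. The tab's mechanical end of travel, past any stop, is 0.036.
- bail_bar (a point): Middle of the yellow cross bar of the bail (a U-shaped wire handle lying back over the lid): bar 10 mm thick, 60 mm long, along case y, 52 mm free between its two 8 mm thick arms. It lies 28 mm above the lid's top at the start, 105 mm above the cart top, near the middle of the lid. It can be gripped from above with one finger in front of and one behind the bar; the bar may turn between the fingers.
- bail_hinge (a point): Middle of the bail's hinge line (along case y) at the front edge of the lid, 8 mm above the lid's top; the bar's centre is 68 mm from it. Moves with the lid.
- latch_bail (a joint): Angle of the bail relative to the lid, rad: 0 lying back over the lid (locked position, where it points to the rear and 0.3 rad upward), growing as the bar is lifted up and over towards the front; end stop 2.7. It turns easily (under 2 N at the bar) when the tab is released; while locked it gives about 0.05 rad and then blocks, and pulling the bar then loads the tab with about twice the pull. From 0.4 rad on, the lid is free.
- lid_hinge (a point): Middle of the lid's hinge line (along case y), at the upper rear edge of the box, 55 mm above the cart top. The bail's hinge line is 133 mm in front of it and 30 mm higher when the lid is shut.
- lid (a joint): Opening angle of the lid, rad: 0 shut, 1.5 end stop (front edge up). A stiff hinge: it takes about 6 N at the bail to raise, and stays where it is left. The lid can be raised by pulling the bar up and towards the rear with the bail upright.
- standard_bottle_mid (a point): White bottle with blue cap, 48 mm diameter, 101 mm high, loose, standing behind the case; point at 50 mm height. To be left alone.
- tuning_bottle_mid (a point): White bottle with white cap and green label band, 48 mm diameter, 101 mm high, loose, standing behind the case; point at 50 mm height. To be left alone.
- beaker_mid (a point): Empty glass beaker, 55 mm diameter, 66 mm high, loose, standing behind the case; point at 33 mm height. To be left alone.
- cone_case_mid (a point): Round flat case, black with a light lid, 61 mm diameter, 24 mm high, loose, at the right front of the cart; point at half height. To be left alone.

How it is judged:
On the way, in this order (a step that is already met when the one before it is completed fails the run):
1. with the safety tab slid aside, the bail is lifted (value of joint latch_bail above 0.6 rad and value of joint safety_tab above 0.004 m), for 0.1 s.
2. the lid is raised wide open (value of joint lid above 1.1 rad), for 0.1 s.
At the end, for the whole second after the job is handed in: The lid stands open by itself by at least 1.1 rad (63 degrees), at rest (under 0.05 rad/s), with the safety tab still slid at least 4 mm aside (value of joint lid above 1.1 rad and velocity of joint lid between -0.05 and 0.05 rad/s and value of joint safety_tab above 0.004 m); the robot touches nothing.
It fails at once if the safety tab is forced: pushed into its stop, or loaded by pulling the locked bail, with more than 18 N (contact force between safety_tab and lid above 18 N).
It fails at once if a bystander (bottle, beaker, round case) is moved by more than 25 mm or knocked over (distance of any of standard_bottle_mid, tuning_bottle_mid, beaker_mid, cone_case_mid from where it was at the start of the episode above 0.025 m or angle between any of standard_bottle_mid, tuning_bottle_mid, beaker_mid's own z axis and vertical above 0.5 rad).
It also fails if it takes over 64 s, if anything falls off the work surface, if the arm or the gripper's body presses on something with over 40 N, if the wrist force passes 120 N, or if a joint passes its speed limit or range.

## Robot

A 6-joint arm with a two-finger parallel gripper is mounted at the origin on a cart in front of the work surface, level with it; the furniture and walls round the work are solid. World frame = base frame: x ahead of the robot, y to its left, z up, the work surface at z = 0. Lengths are in m, angles in rad, forces in N, time in s.
With the tool pointing down it reaches from about 0.275 to 1 m from the base axis. Payload 8.4 kg.
Tool frame: the origin (TCP) lies at the very end of the fingers, on their centre line; the grasp point (between the pads) lies 19 mm behind it (robot.pinch_z is the distance from the TCP to the grasp point, in m); x points along the fingers, z is the direction in which the jaws open and shut, and the axes are right-handed (so a half turn about x gives the same grasp; the last joint's range is limited). The gripper opens to 85 mm and grips with 20 to 120 N. Pads are 22 mm wide; open, the fingers measure 114 mm over their backs; the gripper's body (76 mm by 85 mm) begins 54 mm behind the grasp point. The pads swing forward as they close: fully open they stand 13 mm farther back than shut.
Start: joints at [-1.215, 0.353, 1.633, -0, 1.155, -0.002], TCP at [0.219, -0.585, 0.231] pointing down, gripper open.
Joint ranges: [-2.63, 2.63], [-0.92, 2.1], [0.06, 2.66], [-1.3, 4.44], [0, 2.69], [-3.02, 3.02]. Speed limits (rad/s): [2.22, 2.22, 2.79, 3.14, 3.14, 3.14].

## Interface

Orientations are given as [roll, pitch, yaw] about the fixed x, y, z axes, in that order (R = Rz(yaw) Ry(pitch) Rx(roll)).
In Python, from rig import robot gives the robot as it stands. The module is installed in compiled form; this text tells all that it offers.
- The arm moves only by the tool move_arm, never from a script. Its argument "targets" is a list that holds one entry, the list of rows, each a list of 5 numbers: the shift along the world's x, y, z scaled (see below), then the turn about the world's z scaled (see below), then the opening, from -1 (shut) to 1 (fully open). A call has 1 to 5 rows; each row is the pose to reach, as a shift and turn from the pose measured when the call began; what a row does not reach only later rows make up. The controller multiplies each number of a shift by 15 cm and each number of a turn by pi/4 rad. A row lasts 1/12 s, in which the tool goes at most 41.7 mm and 7.16 degrees, less where a joint would pass 70% of its speed; a pose out of reach is approached as far as the arm can. A call with a number of a shift or a turn outside -1 to 1 is refused whole. A call with a gripper value outside its range is refused whole. The fingers move at their own pace and stop on an object; the grip force is fixed at half the most. Time passes only in rows, so rows that repeat a pose let the fingers close. It gives the time, the measured TCP pose, the force and the opening at its end, in the units of the state.
- robot.sense(): the state, without advancing time (a new reading comes with each control period).
- robot.capture(name): name is "scene" or "top" or "wrist"; returns a dict with "image" (480x640x3 uint8, red, green, blue), "vertical_fov" (degrees; the focal length in pixels is half the picture's height over the tangent of half this angle, whatever the lens; pixels are square), "cx", "cy" (the principal point, pixels), "distortion" ([k1, k2, p1, p2, k3] as OpenCV has them; the pictures are not rectified), "cam_to_world" (4x4, takes a point from camera to world coordinates); the wrist camera has in their place "tool_from_camera" (4x4, takes a point from camera to tool coordinates, whose origin is the TCP and whose axes are the tool frame's). Camera axes: x right, y up, looking along -z (the intrinsics and any distortion apply to the point x, -y, -z); pixel columns grow to the right and rows downward; lengths in m; the calibration is good to about 2 mm. A picture is of the moment at which its call begins: read the wrist's pose just before it. There is no depth.
- robot.sign_off(): hands the job in, once; it reports no verdict.
The state is a dict: "clock": time; "qpos": joint angles; "qvel": joint speeds; "joint_torque": joint torques, N m; "ee_pos": TCP position; "orientation": TCP orientation; "wrist_force": force on the tool from outside, world axes, zero at the start; "wrist_torque": the same for the moment, N m; "opening": opening from 0.0 (shut) to 1.0 (fully open).
Only numpy, scipy, OpenCV 4.12 (cv2) and the standard library are available. Lean on these libraries where they do the work, as an engineer would, in place of code of your own. Each camera call takes 0.05 s, during which the arm holds its last target.

## Working session

There is one attempt and no reset: what is moved stays moved. The work goes in short steps, Python scripts to look and compute and a tool call to move; the robot and the scene stay as the last step left them, time stands still between calls to the robot, and variables do not carry over. Pictures are saved under pics/ and viewed, and the job is handed in when it is done.

Besides the shell and the picture viewer there is one more tool, called after "Call:" by a JSON object that holds its "name" and its "arguments", one argument or row to a line. move_arm: Moves the arm, as the interface text tells. Its arguments: {"type":"object","properties":{"targets":{"type":"array"}},"required":["targets"]}

```bash
mkdir -p pics; python3 - <<'E'
from rig import robot
import cv2
s=robot.sense();print(s, robot.pinch_z)
for n in ["scene","top","wrist"]:
    c=robot.capture(n);cv2.imwrite(f"pics/{n}0.png",c["image"][:,:,::-1]);print(n,{k:v for k,v in c.items() if k!="image"})
E
```

```text
{'clock': 0.0, 'qpos': array([-1.21536118e+00,  3.53654438e-01,  1.63411414e+00,  9.31001952e-06,
        1.15519082e+00, -2.40565177e-03]), 'qvel': array([-1.15632038e-03, -3.33159853e-04, -1.89014602e-04, -5.79678980e-05,
       -5.28565326e-06, -1.90796984e-03]), 'joint_torque': array([ 3.71615170e-03, -6.05249405e+01, -3.42069340e+01,  4.13323323e-04,
        9.42733604e-03, -5.78071990e-07]), 'ee_pos': array([ 0.21874671, -0.58497709,  0.2305663 ]), 'orientation': array([3.13295891, 1.56942955, 1.91999961]), 'wrist_force': array([ 0.06751917, -0.76234828, -0.00847028]), 'wrist_torque': array([ 0.01369925,  0.01911374, -0.02638525]), 'opening': 1.0000443600144546} 0.0187
scene {'vertical_fov': 54.98110216623324, 'cx': 325.5306569701812, 'cy': 245.01991856725294, 'distortion': array([-0.02655238,  0.        ,  0.        ,  0.        ,  0.        ]), 'cam_to_world': array([[-0.84354164,  0.39385104, -0.36512854,  0.18745974],
       [-0.53700513, -0.60848988,  0.58426497,  0.50676145],
       [ 0.00793634,  0.68892773,  0.72478658,  0.70471848],
       [ 0.        ,  0.        ,  0
[... 305 characters left out ...]
61189, -0.0114387 , -0.0069539 ],
       [-0.01404224,  0.12444025,  0.99212773,  0.93316819],
       [ 0.        ,  0.        ,  0.        ,  1.        ]])}
wrist {'vertical_fov': 64.26544495042316, 'cx': 316.5549654456523, 'cy': 247.24526963833307, 'distortion': array([-0.07750476,  0.        ,  0.        ,  0.        ,  0.        ]), 'tool_from_camera': array([[ 1.89453187e-03,  2.96895049e-01, -9.54908237e-01,
        -1.42957223e-01],
       [ 3.01900175e-04,  9.54909737e-01,  2.96896114e-01,
         7.56349863e-02],
       [ 9.99998160e-01, -8.50766115e-04,  1.71947427e-03,
        -5.57631903e-04],
       [ 0.00000000e+00,  0.00000000e+00,  0.00000000e+00,
         1.00000000e+00]])}
```

View pics/top0.png

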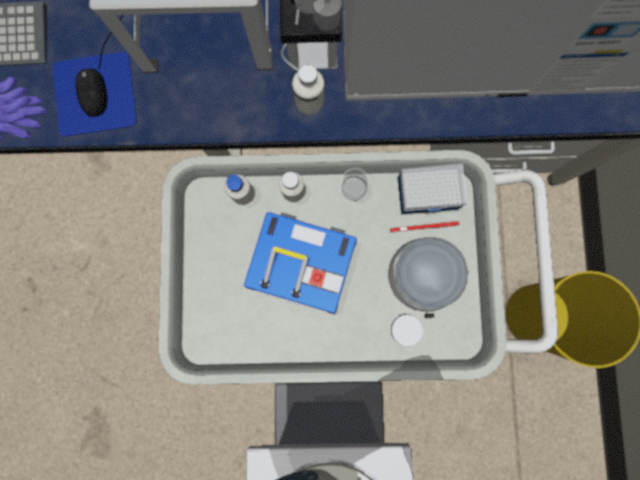

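View pics/scene0.png

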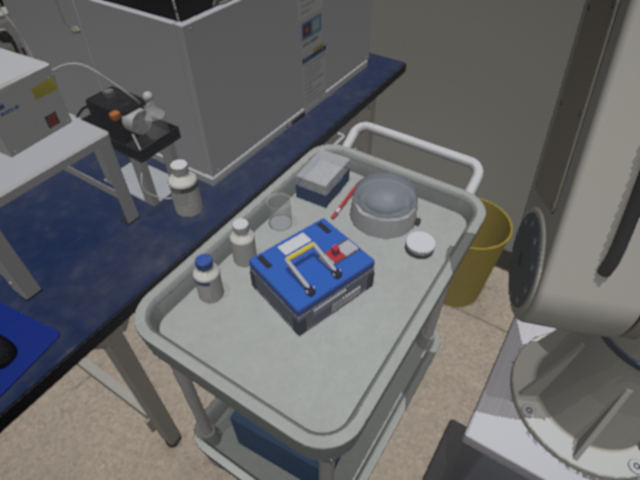

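The top view shows the lid around (302,262), the red knob around (318,277) and the yellow bar around (290,253). The bottles and beaker are behind the case, and the round case is at (407,330).

```bash
cat > h.py <<'E'
import numpy as np,cv2
from rig import robot
def ray(c,uv):
    f=240/np.tan(np.radians(c["vertical_fov"])/2)
    K=np.array([[f,0,c["cx"]],[0,f,c["cy"]],[0,0,1]])
    p=cv2.undistortPoints(np.array([[uv]],float),K,np.array(c["distortion"]))[0,0]
    T=c["cam_to_world"]; return T[:3,3],T[:3,:3]@np.array([p[0],-p[1],-1])
def onz(c,uv,z):
    o,d=ray(c,uv); return o+d*(z-o[2])/d[2]
def tri(c1,u1,c2,u2):
    o1,d1=ray(c1,u1);o2,d2=ray(c2,u2)
    t=np.linalg.lstsq(np.c_[d1,-d2],o2-o1,rcond=None)[0]
    a=o1+t[0]*d1;b=o2+t[1]*d2;return (a+b)/2,np.linalg.norm(a-b)
def mask(img,col):
    h=cv2.cvtColor(img,cv2.COLOR_RGB2HSV);H,S,V=cv2.split(h)
    if col=="blue": return ((H>95)&(H<125)&(S>150)&(V>60)).astype(np.uint8)*255
    if col=="yellow": return ((H>20)&(H<35)&(S>130)&(V>120)).astype(np.uint8)*255
    if col=="red": return (((H<8)|(H>172))&(S>120)&(V>80)).astype(np.uint8)*255
E
python3 - <<'E'
from h import *
R={"top":(slice(200,320),slice(235,365)),"scene":(slice(210,330),slice(240,385))}
c={n:robot.capture(n) for n in R}
for n,(a,b) in R.items():
    im=c[n]["image"]
    for col in ["blue","yellow","red"]:
        m=np.zeros((480,640),np.uint8);m[a,b]=mask(im,col)[a,b]
        cs,_=cv2.findContours(m,cv2.RETR_EXTERNAL,cv2.CHAIN_APPROX_NONE)
        for k in sorted(cs,key=cv2.contourArea)[-3:]:
            r=cv2.minAreaRect(k); 
            if cv2.contourArea(k)<5: continue
            z={"blue":.077,"yellow":.108,"red":.1}[col]
            print(n,col,cv2.contourArea(k),r[0],r[1],onz(c[n],r[0],z).round(4))
            if col!="red":
              print([tuple(onz(c[n],p,z)[:2].round(4)) for p in cv2.boxPoints(r)])
    cr=cv2.resize(im[a,b],None,fx=5,fy=5,interpolation=cv2.INTER_CUBIC);cv2.imwrite(f"pics/{n}_crop.png",cr[:,:,::-1])
E
```

```text
top blue 15.5 (331.8000183105469, 308.5999755859375) (7.155417442321777, 12.521981239318848) [ 0.4183 -0.0144  0.077 ]
[(np.float64(0.4193), np.float64(-0.0012)), (np.float64(0.4291), np.float64(-0.0221)), (np.float64(0.4173), np.float64(-0.0277)), (np.float64(0.4075), np.float64(-0.0068))]
top blue 4649.5 (300.0704040527344, 261.68719482421875) (93.63998413085938, 78.0) [0.5064 0.0429 0.077 ]
[(np.float64(0.4632), np.float64(0.1476)), (np.float64(0.6041), np.float64(0.1062)), (np.float64(0.55), np.float64(-0.0629)), (np.float64(0.4115), np.float64(-0.0185))]
top yellow 68.5 (289.37017822265625, 252.96363830566406) (30.35262680053711, 3.428151845932007) [0.5198 0.0603 0.108 ]
[(np.float64(0.5248), np.float64(0.0875)), (np.float64(0.5308), np.float64(0.0858)), (np.float64(0.5148), np.float64(0.0331)), (np.float64(0.5088), np.float64(0.0348))]
top red 126.0 (317.0882568359375, 277.1470947265625) (10.914102554321289, 13.824529647827148) [0.4755 0.0111 0.1   ]
scene blue 539.5 (323.5, 234.0) (35.9115104675293, 24.400054931640625) [ 0.5227 -0.0218  0.077 ]
[(np.float64(0.5619), np.float64
[... 254 characters left out ...]
077 ]
[(np.float64(0.5999), np.float64(0.109)), (np.float64(0.5536), np.float64(-0.1084)), (np.float64(0.4085), np.float64(-0.011)), (np.float64(0.465), np.float64(0.1738))]
scene yellow 55.5 (300.1799621582031, 251.30592346191406) (2.9407167434692383, 27.784704208374023) [0.5174 0.0629 0.108 ]
[(np.float64(0.5281), np.float64(0.0862)), (np.float64(0.512), np.float64(0.0353)), (np.float64(0.5063), np.float64(0.039)), (np.float64(0.5225), np.float64(0.0896))]
scene red 7.5 (333.9615478515625, 214.80767822265625) (1.941450834274292, 5.824352264404297) [ 0.5216 -0.0574  0.1   ]
scene red 138.0 (334.8600158691406, 253.98001098632812) (13.80000114440918, 13.000000953674316) [0.4664 0.0288 0.1   ]
```

View pics/top_crop.png

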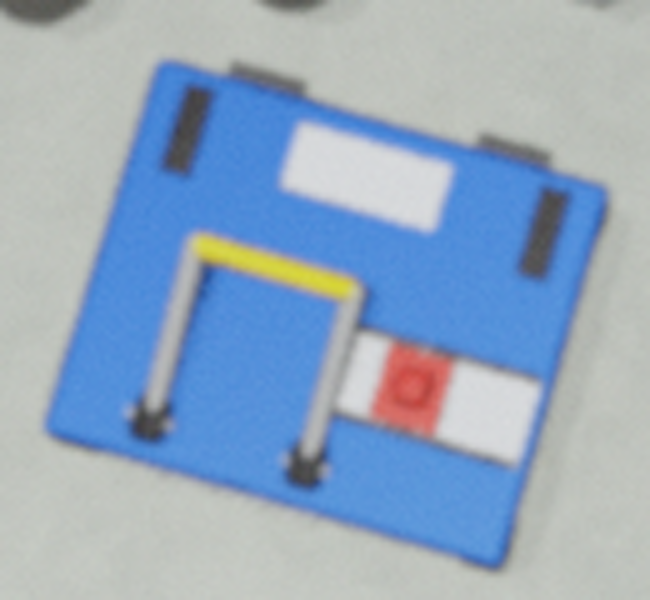

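View pics/scene_crop.png

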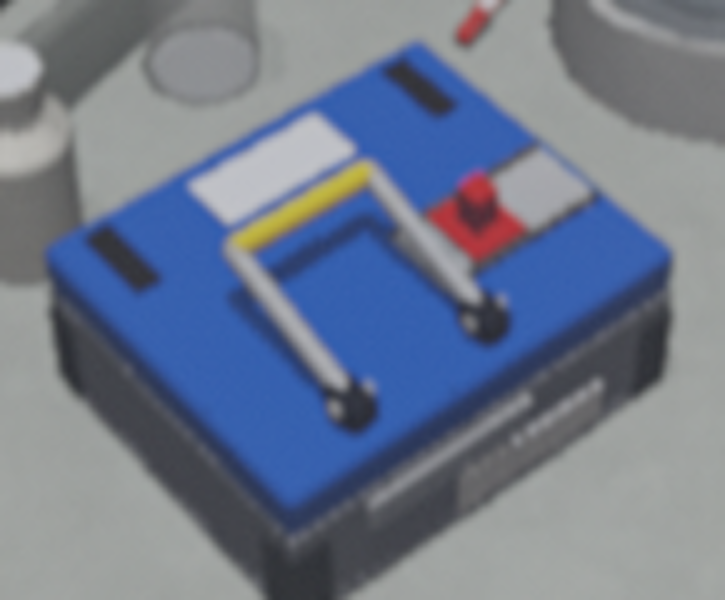

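```bash
python3 - <<'E'
from h import *
from scipy.spatial.transform import Rotation as R
t=robot.capture("top");s=robot.capture("scene")
f=lambda o,p:(o[0]+p[0]/5,o[1]+p[1]/5)
T=lambda p:f((235,200),p);S=lambda p:f((240,210),p)
for n,a,b in [("knob",(412,386),(478,186)),("barL",(193,247),(238,243)),("barR",(358,291),(371,168)),("hingeL",(149,418),(350,403)),("hingeR",(304,468),(485,317)),("lidFL",(48,432),(290,500)),("lidFR",(502,567),(670,260)),("lidRL",(160,65),(50,258)),("lidRR",(605,188),(418,45))]:
    p,e=tri(t,T(a),s,S(b));print(n,p.round(4),round(e,4))
print("knob@.1",onz(t,T((412,386)),.1),onz(s,S((478,186)),.1))
print(R.from_euler("xyz",robot.sense()["orientation"]).as_matrix().round(3))
E
```

```text
knob [0.4757 0.0107 0.096 ] 0.0002
barL [0.5266 0.0886 0.1074] 0.0008
barR [0.5101 0.0294 0.1024] 0.0002
hingeL [0.4666 0.1087 0.0807] 0.0002
hingeR [0.4472 0.0515 0.0815] 0.0004
lidFL [0.4633 0.148  0.0728] 0.0016
lidFR [ 0.4099 -0.0207  0.066 ] 0.0018
lidRL [0.6018 0.1053 0.0691] 0.0005
lidRR [ 0.55   -0.0637  0.0695] 0.0013
knob@.1 [0.47540598 0.01056992 0.1       ] [0.47396358 0.01399989 0.1       ]
[[-0.     0.937  0.35 ]
 [ 0.     0.35  -0.937]
 [-1.    -0.    -0.   ]]
```

The two views agree: case yaw is about -0.30 rad and its centre about (0.506, 0.042). The knob is at (0.4755, 0.011) and the bar middle at (0.518, 0.059). I'll move over the knob with the jaws along case x.

Call:
{"name": "move_arm", "arguments": {
  "targets": [
    [[0.1, 0.25, 0, 0.07, 0.1], [0.21, 0.5, 0, 0.14, 0.1], [0.32, 0.74, 0, 0.21, 0.1], [0.43, 0.99, 0, 0.29, 0.1], [0.43, 0.99, 0, 0.29, 0.1]]
  ]
}}

```text
clock: 0.77
ee_pos: [0.2847, -0.431, 0.2308]
orientation: [2.61, 1.567, 1.63]
wrist_force: [0.6, -0.5, 0.4]
opening: 0.55
```

Call:
{"name": "move_arm", "arguments": {
  "targets": [
    [[0.1, 0.25, 0, 0.07, 0.1], [0.21, 0.5, 0, 0.14, 0.1], [0.32, 0.74, 0, 0.21, 0.1], [0.43, 0.99, 0, 0.29, 0.1], [0.43, 0.99, 0, 0.29, 0.1]]
  ]
}}

```text
clock: 1.18
ee_pos: [0.3507, -0.2772, 0.2308]
orientation: [2.422, 1.565, 1.677]
wrist_force: [-0.1, -0.4, 0.7]
opening: 0.548
```

Call:
{"name": "move_arm", "arguments": {
  "targets": [
    [[0.1, 0.25, 0, 0.07, 0.1], [0.21, 0.5, 0, 0.14, 0.1], [0.32, 0.74, 0, 0.21, 0.1], [0.43, 0.99, 0, 0.29, 0.1], [0.43, 0.99, 0, 0.29, 0.1]]
  ]
}}

```text
clock: 1.6
ee_pos: [0.4175, -0.1235, 0.2311]
orientation: [2.125, 1.563, 1.616]
wrist_force: [-0.6, -0.3, 0.3]
opening: 0.549
```

Call:
{"name": "move_arm", "arguments": {
  "targets": [
    [[0.1, 0.25, 0, 0.07, 0.1], [0.21, 0.5, 0, 0.14, 0.1], [0.32, 0.74, 0, 0.21, 0.1], [0.42, 0.96, -0.1, 0.29, 0.1], [0.42, 0.96, -0.2, 0.29, 0.1]]
  ]
}}

```text
clock: 2.02
ee_pos: [0.4842, 0.0251, 0.2019]
orientation: [1.531, 1.561, 1.257]
wrist_force: [0.1, -0.3, -0.2]
opening: 0.551
```

```bash
cat > w.py <<'E'
from h import *
import sys
from scipy.spatial.transform import Rotation as R
def wcam():
    s=robot.sense();c=robot.capture("wrist")
    T=np.eye(4);T[:3,:3]=R.from_euler("xyz",s["orientation"]).as_matrix();T[:3,3]=s["ee_pos"]
    c["cam_to_world"]=T@c["tool_from_camera"];return s,c
def show(n):
    s,c=wcam();cv2.imwrite(f"pics/{n}.png",c["image"][:,:,::-1])
    M=R.from_euler("xyz",s["orientation"]).as_matrix()
    print(s["clock"],s["ee_pos"].round(4),"zaxis yaw",np.arctan2(M[1,2],M[0,2]).round(4),s["wrist_force"].round(2),s["opening"],s["qpos"].round(3));return s,c
if __name__=="__main__":
    s,c=show(sys.argv[1])
    for col,z in (("red",.1),("yellow",.11)):
        m=mask(c["image"],col);cs,_=cv2.findContours(m,cv2.RETR_EXTERNAL,cv2.CHAIN_APPROX_NONE)
        for k in sorted(cs,key=cv2.contourArea)[-2:]:
            r=cv2.minAreaRect(k);print(col,cv2.contourArea(k),r,onz(c,r[0],z).round(4))
E
python3 w.py w1
```

```text
2.0167 [0.4842 0.0251 0.2019] zaxis yaw -0.2743 [ 0.09 -0.35 -0.22] 0.5508011326214272 [0.042 0.166 1.958 0.011 1.014 0.311]
red 112.5 ((444.83966064453125, 352.68865966796875), (18.268951416015625, 8.10427188873291), 74.05460357666016) [ 0.5535 -0.0777  0.1   ]
red 1167.0 ((308.07708740234375, 257.842041015625), (37.261959075927734, 33.30019760131836), 2.045408248901367) [0.4763 0.021  0.1   ]
yellow 1027.0 ((353.0050048828125, 181.40025329589844), (14.232221603393555, 95.58061218261719), 2.8624050617218018) [0.5177 0.0641 0.11  ]
```

View pics/w1.png

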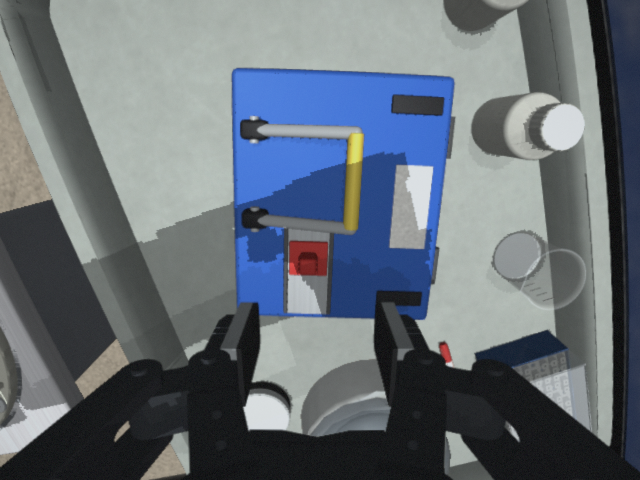

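The wrist view shows the knob at about (308,255), the yellow bar at (353,181), and the jaws straddling the right-hand side. I'll zoom in on the knob.

```bash
python3 - <<'E'
import cv2
im=cv2.imread("pics/w1.png")[220:300,260:360];cv2.imwrite("pics/w1k.png",cv2.resize(im,None,fx=7,fy=7,interpolation=cv2.INTER_CUBIC))
E
```

```text
(no output)
```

View pics/w1k.png

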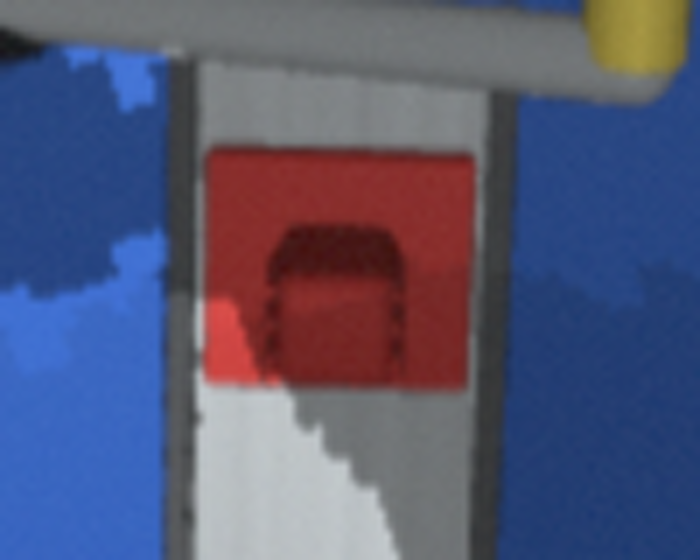

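```bash
python3 - <<'E'
from w import *
s,c=wcam(); k=onz(c,(307.9,266.7),.1); b=onz(c,(353,181.4),.108)
x=np.array([np.cos(-.3),np.sin(-.3)]);y=np.array([-x[1],x[0]])
print(k,b,s["ee_pos"],s["orientation"]); d=k[:2]-s["ee_pos"][:2]; print("knob shift",d, d/.15); print("diff case",(b-k)[:2]@x,(b-k)[:2]@y)
E
```

```text
[0.47065599 0.01367857 0.1       ] [0.51347836 0.06185718 0.108     ] [0.48061855 0.02285482 0.19844696] [2.30589847 1.56238222 2.02959654]
knob shift [-0.00996256 -0.00917625] [-0.06641708 -0.06117501]
diff case 0.026672021748173704 0.058681665204744785
```

Call:
{"name": "move_arm", "arguments": {
  "targets": [
    [[-0.03, -0.06, -0.15, -0.03, 0.1], [-0.03, -0.06, -0.3, -0.03, 0.1], [-0.03, -0.06, -0.3, -0.03, 0.1], [-0.03, -0.06, -0.3, -0.03, 0.1], [-0.03, -0.06, -0.3, -0.03, 0.1]]
  ]
}}

```text
clock: 2.53
ee_pos: [0.4756, 0.0116, 0.1556]
orientation: [2.437, 1.562, 2.134]
wrist_force: [0.1, 0.6, 0.1]
opening: 0.547
```

```bash
python3 w.py w2;python3 - <<'E'
import cv2
im=cv2.imread("pics/w2.png")[200:440,180:480];cv2.imwrite("pics/w2k.png",cv2.resize(im,None,fx=2.5,fy=2.5,interpolation=cv2.INTER_CUBIC))
E
```

```text
2.5333 [0.4756 0.0116 0.1556] zaxis yaw -0.3033 [0.1  0.59 0.06] 0.5470424136239763 [0.016 0.219 2.014 0.009 0.912 0.314]
red 89.5 ((472.55047607421875, 358.33489990234375), (13.792698860168457, 9.290915489196777), 73.3007583618164) [ 0.5486 -0.0691  0.1   ]
red 1746.0 ((314.5, 257.5), (39.0, 45.0), 90.0) [0.4763 0.021  0.1   ]
yellow 1683.5 ((368.4829406738281, 158.91766357421875), (18.69871711730957, 122.591796875), 2.337306022644043) [0.5175 0.0644 0.11  ]
```

View pics/w2k.png

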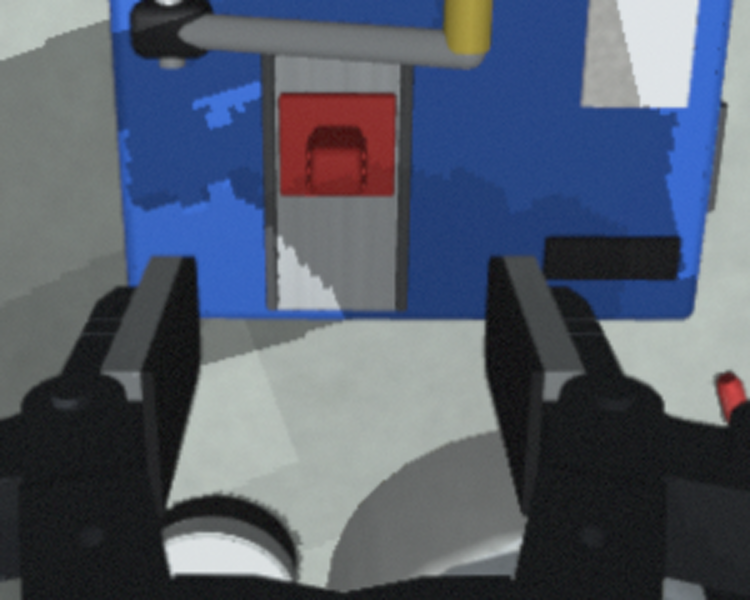

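```bash
python3 - <<'E'
from w import *
s,c=wcam(); k=onz(c,(315.2,268),.1); print(k,s["ee_pos"],(k-s["ee_pos"])[:2]*1000,s["wrist_force"])
E
```

```text
[0.47517205 0.01515692 0.1       ] [0.47592136 0.01184804 0.15581053] [-0.74930846  3.30887448] [ 0.15640716 -0.16150324  0.65126385]
```

Call:
{"name": "move_arm", "arguments": {
  "targets": [
    [[0, 0.01, -0.15, 0, 0.1], [0, 0.01, -0.3, 0, 0.1], [0, 0.01, -0.4, 0, 0.1], [0, 0.01, -0.45, 0, 0.1], [0, 0.01, -0.45, 0, 0.1]]
  ]
}}

```text
clock: 3.05
ee_pos: [0.4756, 0.0134, 0.0878]
orientation: [2.447, 1.562, 2.144]
wrist_force: [1.0, -0.1, -0.5]
opening: 0.553
```

```bash
python3 w.py w3
```

```text
3.05 [0.4756 0.0134 0.0878] zaxis yaw -0.3027 [ 1.01 -0.08 -0.46] 0.552802317658003 [0.02  0.328 2.063 0.01  0.755 0.315]
red 29.5 ((508.5, 424.0), (6.0, 7.0), 90.0) [ 0.5416 -0.0538  0.1   ]
red 3583.5 ((314.0, 314.0), (62.0, 64.0), 90.0) [0.4769 0.0225 0.1   ]
yellow 4035.5 ((395.9542541503906, 176.75479125976562), (29.521589279174805, 187.23219299316406), 3.4682295322418213) [0.5176 0.0651 0.11  ]
```

View pics/w3.png

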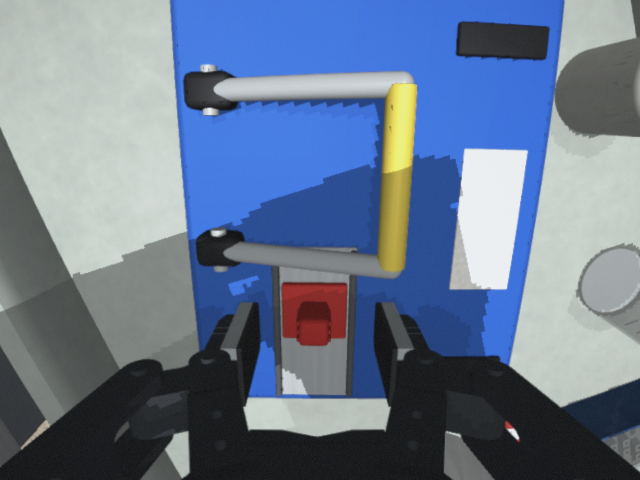

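The knob at (314,330) sits midway between the pads at 257 and 377. Closing on it.

Call:
{"name": "move_arm", "arguments": {
  "targets": [
    [[0.0, 0.015, -0.01, 0, -0.3], [0.0, 0.015, -0.01, 0, -0.6], [0.0, 0.015, -0.01, 0, -1], [0.0, 0.015, -0.01, 0, -1], [0.0, 0.015, -0.01, 0, -1]]
  ]
}}

```text
clock: 3.52
ee_pos: [0.4753, 0.0161, 0.0882]
orientation: [2.437, 1.562, 2.134]
wrist_force: [-6.5, 3.1, 12.5]
opening: 0.121
```

Call:
{"name": "move_arm", "arguments": {
  "targets": [
    [[0, 0, 0, 0, -1], [0, 0, 0, 0, -1], [0, 0, 0, 0, -1]]
  ]
}}

```text
clock: 3.77
ee_pos: [0.4752, 0.0162, 0.0885]
orientation: [2.431, 1.562, 2.128]
wrist_force: [-1.5, 1.2, 1.9]
opening: 0.116
```

```bash
python3 w.py w4
```

```text
3.7667 [0.4752 0.0162 0.0885] zaxis yaw -0.303 [-1.5   1.21  1.86] 0.11645445722518905 [0.025 0.326 2.063 0.012 0.757 0.32 ]
red 637.0 ((316.5, 336.0), (25.0, 28.0), 0.0) [0.4746 0.0155 0.1   ]
red 821.0 ((316.5428161621094, 298.74493408203125), (63.44453811645508, 20.969371795654297), 1.3971812725067139) [0.4793 0.0307 0.1   ]
yellow 3987.5 ((399.3065185546875, 184.38034057617188), (29.011423110961914, 184.19891357421875), 3.1221303939819336) [0.5178 0.065  0.11  ]
```

View pics/w4.png

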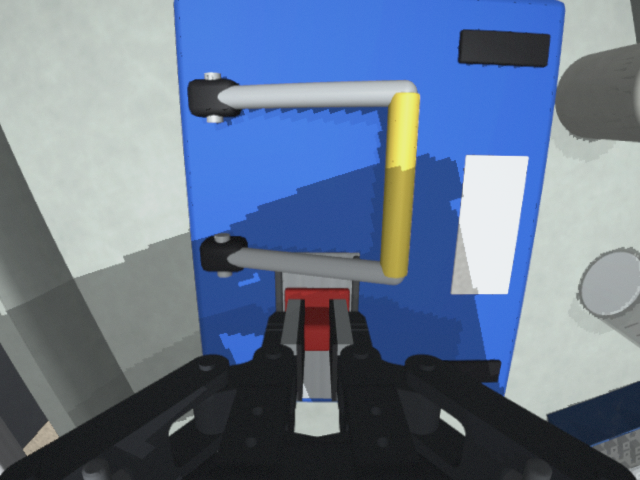

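The knob is gripped with small residual forces. I'll slide it right (case -y) in small steps and watch the force.

Call:
{"name": "move_arm", "arguments": {
  "targets": [
    [[-0.002, -0.006, 0, 0, -1], [-0.004, -0.013, 0, 0, -1], [-0.004, -0.013, 0, 0, -1]]
  ]
}}

```text
clock: 4.07
ee_pos: [0.4747, 0.0143, 0.0885]
orientation: [2.415, 1.561, 2.112]
wrist_force: [-1.0, 2.2, 0.3]
opening: 0.114
```

Call:
{"name": "move_arm", "arguments": {
  "targets": [
    [[-0.002, -0.006, 0, 0, -1], [-0.002, -0.006, 0, 0, -1]]
  ]
}}

```text
clock: 4.23
ee_pos: [0.4744, 0.0134, 0.0885]
orientation: [2.401, 1.561, 2.098]
wrist_force: [-0.8, 2.7, 0.8]
opening: 0.118
```

Call:
{"name": "move_arm", "arguments": {
  "targets": [
    [[-0.002, -0.006, 0, 0, -1], [-0.002, -0.006, 0, 0, -1]]
  ]
}}

```text
clock: 4.4
ee_pos: [0.474, 0.0125, 0.0885]
orientation: [2.406, 1.561, 2.103]
wrist_force: [-1.4, 3.4, 0.2]
opening: 0.112
```

Call:
{"name": "move_arm", "arguments": {
  "targets": [
    [[-0.002, -0.006, 0, 0, -1], [-0.002, -0.006, 0, 0, -1]]
  ]
}}

```text
clock: 4.57
ee_pos: [0.4737, 0.0114, 0.0885]
orientation: [2.409, 1.561, 2.106]
wrist_force: [-0.4, 3.1, 0.2]
opening: 0.115
```

Call:
{"name": "move_arm", "arguments": {
  "targets": [
    [[-0.002, -0.006, 0, 0, -1], [-0.002, -0.006, 0, 0, -1]]
  ]
}}

```text
clock: 4.73
ee_pos: [0.4734, 0.0104, 0.0885]
orientation: [2.409, 1.561, 2.106]
wrist_force: [-0.9, 3.0, 0.6]
opening: 0.111
```

```bash
python3 w.py w5
```

```text
4.7333 [0.4734 0.0104 0.0885] zaxis yaw -0.3034 [-0.88  2.96  0.55] 0.11108832934006171 [0.013 0.324 2.067 0.012 0.755 0.307]
red 637.0 ((316.5, 335.0), (25.0, 30.0), 0.0) [0.4729 0.0101 0.1   ]
red 837.5 ((316.56573486328125, 298.2910461425781), (63.72212219238281, 20.984485626220703), 2.2025980949401855) [0.4775 0.025  0.1   ]
yellow 3995.0 ((399.8931579589844, 165.31723022460938), (29.302289962768555, 188.32151794433594), 3.3664605617523193) [0.5176 0.065  0.11  ]
```

View pics/w5.png

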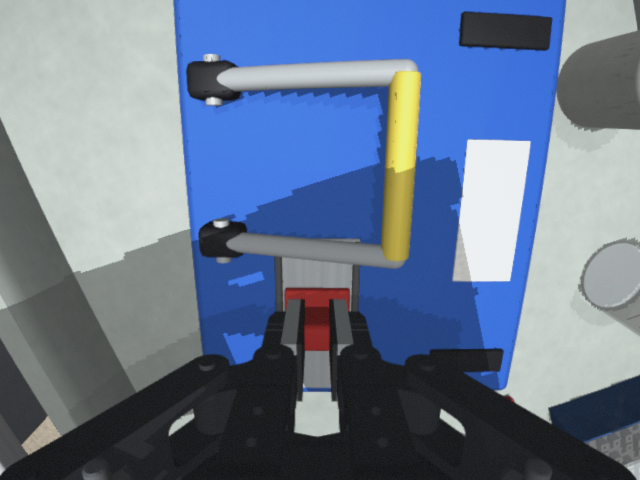

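The tab is moving with the gripper (the red plate is still at (316,298)) and the drag is about 2.6 N. I'll carry on.

Call:
{"name": "move_arm", "arguments": {
  "targets": [
    [[-0.002, -0.006, 0, 0, -1], [-0.002, -0.006, 0, 0, -1]]
  ]
}}

```text
clock: 4.95
ee_pos: [0.4731, 0.0093, 0.0885]
orientation: [2.416, 1.561, 2.113]
wrist_force: [-1.8, 2.4, -0.5]
opening: 0.115
```

Call:
{"name": "move_arm", "arguments": {
  "targets": [
    [[-0.002, -0.006, 0, 0, -1], [-0.002, -0.006, 0, 0, -1]]
  ]
}}

```text
clock: 5.12
ee_pos: [0.4727, 0.0083, 0.0885]
orientation: [2.419, 1.561, 2.115]
wrist_force: [-1.4, 2.0, 0.2]
opening: 0.116
```

Call:
{"name": "move_arm", "arguments": {
  "targets": [
    [[-0.002, -0.006, 0, 0, -1], [-0.002, -0.006, 0, 0, -1]]
  ]
}}

```text
clock: 5.28
ee_pos: [0.4724, 0.0073, 0.0885]
orientation: [2.415, 1.561, 2.112]
wrist_force: [-0.6, 3.1, -0.1]
opening: 0.116
```

Call:
{"name": "move_arm", "arguments": {
  "targets": [
    [[-0.002, -0.007, 0, 0, -1], [-0.002, -0.007, 0, 0, -1]]
  ]
}}

```text
clock: 5.45
ee_pos: [0.4721, 0.0061, 0.0885]
orientation: [2.424, 1.561, 2.121]
wrist_force: [-1.1, 2.7, 0.2]
opening: 0.114
```

Call:
{"name": "move_arm", "arguments": {
  "targets": [
    [[-0.002, -0.007, 0, 0, -1], [-0.002, -0.007, 0, 0, -1]]
  ]
}}

```text
clock: 5.62
ee_pos: [0.4716, 0.0049, 0.0885]
orientation: [2.443, 1.561, 2.139]
wrist_force: [-1.3, 3.1, 0.4]
opening: 0.116
```

Call:
{"name": "move_arm", "arguments": {
  "targets": [
    [[-0.002, -0.007, 0, 0, -1], [-0.002, -0.007, 0, 0, -1]]
  ]
}}

```text
clock: 5.78
ee_pos: [0.4713, 0.0037, 0.0885]
orientation: [2.449, 1.562, 2.145]
wrist_force: [-0.8, 2.4, 0.4]
opening: 0.118
```

Call:
{"name": "move_arm", "arguments": {
  "targets": [
    [[-0.002, -0.007, 0, 0, -1], [-0.002, -0.007, 0, 0, -1]]
  ]
}}

```text
clock: 5.95
ee_pos: [0.4709, 0.0025, 0.0885]
orientation: [2.47, 1.561, 2.167]
wrist_force: [-1.0, 3.8, 1.0]
opening: 0.121
```

Call:
{"name": "move_arm", "arguments": {
  "targets": [
    [[-0.002, -0.006, 0, 0, -1], [-0.002, -0.006, 0, 0, -1]]
  ]
}}

```text
clock: 6.12
ee_pos: [0.4706, 0.0016, 0.0885]
orientation: [2.451, 1.561, 2.148]
wrist_force: [-1.4, 3.5, 0.6]
opening: 0.116
```

Call:
{"name": "move_arm", "arguments": {
  "targets": [
    [[-0.002, -0.006, 0, 0, -1], [-0.002, -0.006, 0, 0, -1]]
  ]
}}

```text
clock: 6.28
ee_pos: [0.4704, 0.001, 0.0885]
orientation: [2.385, 1.561, 2.081]
wrist_force: [-1.2, 5.6, -0.2]
opening: 0.112
```

Call:
{"name": "move_arm", "arguments": {
  "targets": [
    [[-0.001, -0.004, 0, 0, -1], [-0.001, -0.004, 0, 0, -1]]
  ]
}}

```text
clock: 6.45
ee_pos: [0.4704, 0.001, 0.0885]
orientation: [2.31, 1.56, 2.005]
wrist_force: [-0.4, 8.6, -0.6]
opening: 0.116
```

The force rose clearly, to about 5 N over the drag with no further motion. That is the stop, at about 16 mm of travel. Releasing and rising.

Call:
{"name": "move_arm", "arguments": {
  "targets": [
    [[0, 0, 0, 0, -0.6], [0, 0, 0, 0, -0.3], [0, 0, 0, 0, 0], [0, 0, 0, 0, 0], [0, 0, 0, 0, 0]]
  ]
}}

```text
clock: 6.87
ee_pos: [0.4706, 0.0007, 0.0885]
orientation: [2.297, 1.561, 1.992]
wrist_force: [-0.4, 0.8, -0.2]
opening: 0.5
```

Call:
{"name": "move_arm", "arguments": {
  "targets": [
    [[0, 0, 0.1, 0, 0], [0, 0, 0.25, 0, 0], [0, 0, 0.45, 0, 0], [0, 0, 0.45, 0, 0], [0, 0, 0.45, 0, 0]]
  ]
}}

```text
clock: 7.28
ee_pos: [0.4718, 0.0006, 0.1575]
orientation: [1.932, 1.562, 1.628]
wrist_force: [-1.1, -0.5, -0.4]
opening: 0.502
```

```bash
python3 w.py w6
```

```text
7.2833 [0.4718 0.0006 0.1575] zaxis yaw -0.3045 [-1.13 -0.54 -0.36] 0.5015407435908211 [-0.009  0.209  2.023  0.012  0.911  0.289]
red 155.0 ((474.3396301269531, 349.1886901855469), (20.604084014892578, 9.3405179977417), 74.05460357666016) [ 0.5476 -0.0756  0.1   ]
red 1691.0 ((314.5, 263.0), (40.0, 45.0), 90.0) [0.4715 0.0064 0.1   ]
yellow 1767.0 ((368.9332580566406, 134.60137939453125), (18.567222595214844, 125.09978485107422), 2.38594388961792) [0.5175 0.0643 0.11  ]
```

View pics/w6.png

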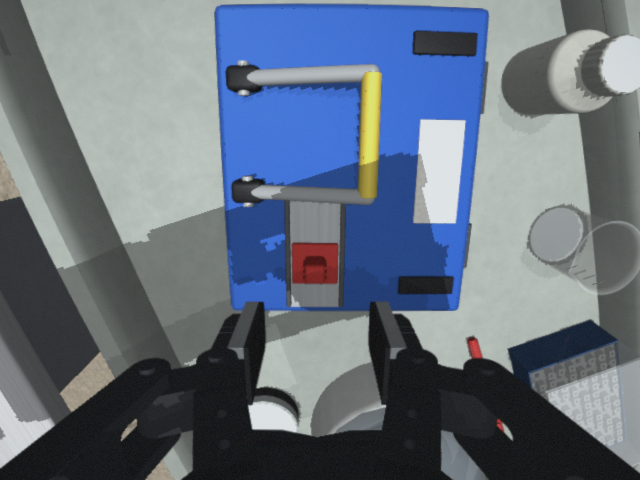

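The tab now sits about 15.5 mm to the right (plate at (314,263)) and the bar is at (369,135). Moving over the bar.

Call:
{"name": "move_arm", "arguments": {
  "targets": [
    [[0.15, 0.2, 0, 0, 0], [0.31, 0.41, 0, 0, 0], [0.31, 0.41, 0, 0, 0], [0.31, 0.41, 0, 0, 0], [0.31, 0.41, 0, 0, 0]]
  ]
}}

```text
clock: 7.75
ee_pos: [0.5161, 0.062, 0.155]
orientation: [2.458, 1.56, 2.155]
wrist_force: [-0.1, -0.2, 0.5]
opening: 0.501
```

```bash
python3 w.py w7
```

```text
7.75 [0.5161 0.062  0.155 ] zaxis yaw -0.3036 [-0.07 -0.22  0.49] 0.5011734583770867 [0.111 0.284 1.925 0.011 0.937 0.408]
red 328.0 ((455.70172119140625, 458.1283264160156), (46.81022262573242, 8.565276145935059), 71.1139144897461) [ 0.5651 -0.0933  0.1   ]
red 1416.0 ((279.5, 370.0), (42.0, 41.0), 90.0) [0.4749 0.0093 0.1   ]
yellow 1348.0 ((321.13641357421875, 274.95074462890625), (15.600781440734863, 104.20655059814453), 1.1934894323349) [0.5184 0.0645 0.11  ]
```

View pics/w7.png

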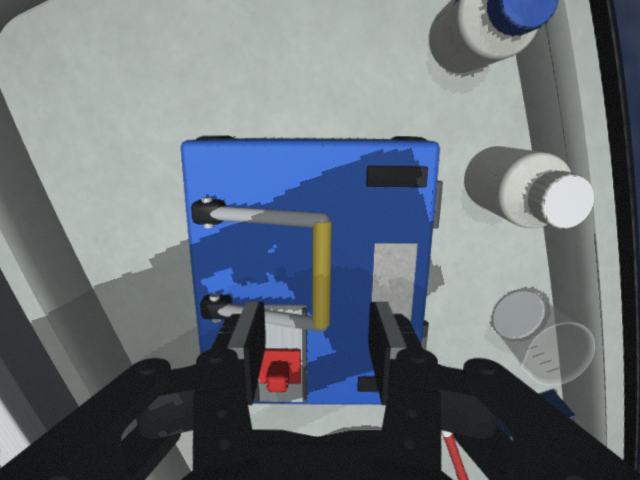

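The bar at (321,275) lies between the pads with its middle 4 px off. Descending.

Call:
{"name": "move_arm", "arguments": {
  "targets": [
    [[0.01, 0.005, -0.15, 0, 0], [0.01, 0.005, -0.3, 0, 0], [0.01, 0.005, -0.4, 0, 0], [0.01, 0.005, -0.45, 0, 0], [0.01, 0.005, -0.45, 0, 0]]
  ]
}}

```text
clock: 8.22
ee_pos: [0.5156, 0.0615, 0.086]
orientation: [2.722, 1.558, 2.417]
wrist_force: [-0.7, 0.3, 1.0]
opening: 0.501
```

```bash
python3 w.py w8
```

```text
8.2167 [0.5156 0.0615 0.086 ] zaxis yaw -0.3053 [-0.71  0.33  1.  ] 0.5012851705965616 [0.11  0.387 1.971 0.013 0.792 0.406]
red 117.5 ((466.25006103515625, 473.25006103515625), (15.17893123626709, 10.435516357421875), 71.56504821777344) [ 0.5586 -0.0257  0.1   ]
red 202.5 ((272.7023620605469, 426.4370422363281), (41.345035552978516, 7.896481990814209), 4.513988018035889) [0.4846 0.0261 0.1   ]
yellow 3242.0 ((323.5, 340.0), (148.0, 25.0), 90.0) [0.5192 0.0654 0.11  ]
```

View pics/w8.png

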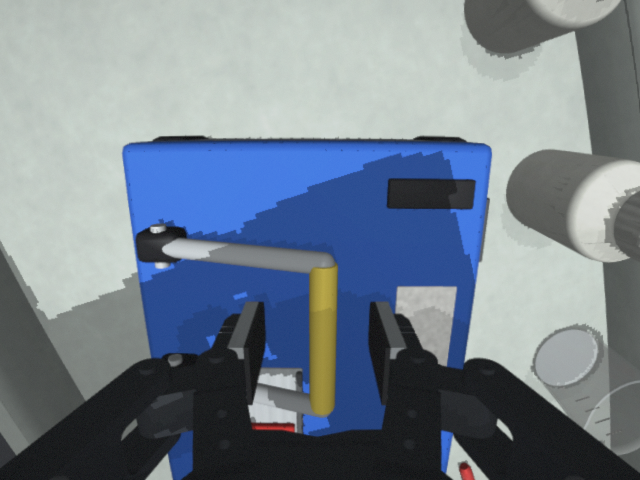

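Call:
{"name": "move_arm", "arguments": {
  "targets": [
    [[0.013, -0.004, 0, 0, -0.3], [0.013, -0.004, 0, 0, -0.6], [0.013, -0.004, 0, 0, -1], [0.013, -0.004, 0, 0, -1], [0.013, -0.004, 0, 0, -1]]
  ]
}}

```text
clock: 8.68
ee_pos: [0.5179, 0.0614, 0.088]
orientation: [2.622, 1.559, 2.316]
wrist_force: [-4.1, 2.9, 6.1]
opening: 0.093
```

Call:
{"name": "move_arm", "arguments": {
  "targets": [
    [[0, 0, 0, 0, -1], [0, 0, 0, 0, -1], [0, 0, 0, 0, -1]]
  ]
}}

```text
clock: 8.93
ee_pos: [0.5178, 0.0615, 0.0882]
orientation: [2.617, 1.559, 2.311]
wrist_force: [-2.7, 1.9, 2.3]
opening: 0.097
```

```bash
python3 w.py w9; python3 - <<'E'
import numpy as np
# TCP path of bar, in (r=case x from bail hinge, z)
L=.068
b0=np.array([L*np.cos(.3),L*np.sin(.3)])
for a in np.arange(0,1.5,.1):
    d=np.array([L*np.cos(.3+a),L*np.sin(.3+a)])-b0
    w=np.array([d[0]*.955,d[0]*-.2955,d[1]]);print(round(a,1),(w/.15).round(3))
E
```

```text
8.9333 [0.5178 0.0615 0.0882] zaxis yaw -0.3054 [-2.69  1.89  2.31] 0.09713753407756968 [0.109 0.386 1.965 0.014 0.797 0.405]
yellow 2917.5 ((317.0, 338.5), (145.0, 24.0), 90.0) [0.519  0.0654 0.11  ]
0.0 [ 0. -0.  0.]
0.1 [-0.015  0.005  0.043]
0.2 [-0.034  0.01   0.083]
0.3 [-0.056  0.017  0.122]
0.4 [-0.082  0.026  0.158]
0.5 [-0.112  0.035  0.191]
0.6 [-0.144  0.045  0.221]
0.7 [-0.18   0.056  0.247]
0.8 [-0.217  0.067  0.27 ]
0.9 [-0.257  0.079  0.289]
1.0 [-0.298  0.092  0.303]
1.1 [-0.34   0.105  0.313]
1.2 [-0.383  0.119  0.318]
1.3 [-0.426  0.132  0.319]
1.4 [-0.469  0.145  0.316]
```

View pics/w9.png

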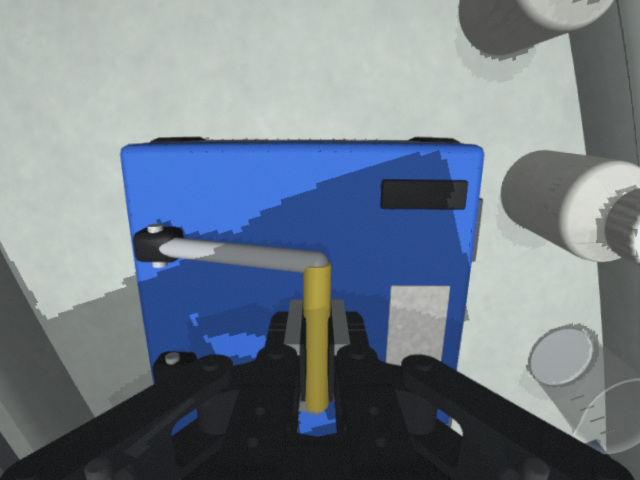

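The bar is gripped. I'll test the lift gently first.

Call:
{"name": "move_arm", "arguments": {
  "targets": [
    [[-0.002, 0.001, 0.007, 0, -1], [-0.004, 0.001, 0.013, 0, -1], [-0.004, 0.001, 0.013, 0, -1]]
  ]
}}

```text
clock: 9.23
ee_pos: [0.5173, 0.0616, 0.0901]
orientation: [2.611, 1.559, 2.305]
wrist_force: [-1.0, 0.9, -1.9]
opening: 0.095
```

Call:
{"name": "move_arm", "arguments": {
  "targets": [
    [[-0.002, 0.001, 0.007, 0, -1], [-0.004, 0.001, 0.01, 0, -1], [-0.004, 0.001, 0.01, 0, -1]]
  ]
}}

```text
clock: 9.48
ee_pos: [0.5167, 0.0618, 0.0916]
orientation: [2.598, 1.559, 2.292]
wrist_force: [0.1, 1.9, -4.0]
opening: 0.093
```

Call:
{"name": "move_arm", "arguments": {
  "targets": [
    [[-0.002, 0.001, 0.006, 0, -1], [-0.002, 0.001, 0.006, 0, -1]]
  ]
}}

```text
clock: 9.65
ee_pos: [0.5165, 0.0619, 0.0925]
orientation: [2.596, 1.559, 2.291]
wrist_force: [-0.7, -0.1, -4.1]
opening: 0.089
```

Call:
{"name": "move_arm", "arguments": {
  "targets": [
    [[-0.002, 0.001, 0.006, 0, -1], [-0.002, 0.001, 0.006, 0, -1]]
  ]
}}

```text
clock: 9.82
ee_pos: [0.5162, 0.062, 0.0934]
orientation: [2.599, 1.559, 2.294]
wrist_force: [-1.1, 0.6, -5.6]
opening: 0.093
```

```bash
python3 - <<'E'
from w import *
s,c=show("w10"); t=robot.capture("scene")["image"][180:340,220:420];cv2.imwrite("pics/s10.png",cv2.resize(t,None,fx=4,fy=4,interpolation=cv2.INTER_CUBIC)[:,:,::-1]);print(robot.sense()["wrist_force"])
E
```

```text
9.8167 [0.5162 0.062  0.0934] zaxis yaw -0.3053 [-1.06  0.6  -5.58] 0.09298493303751036 [0.11  0.376 1.966 0.013 0.807 0.407]
[ 0.20079583  0.06094174 -4.55513923]
```

View pics/w10.png

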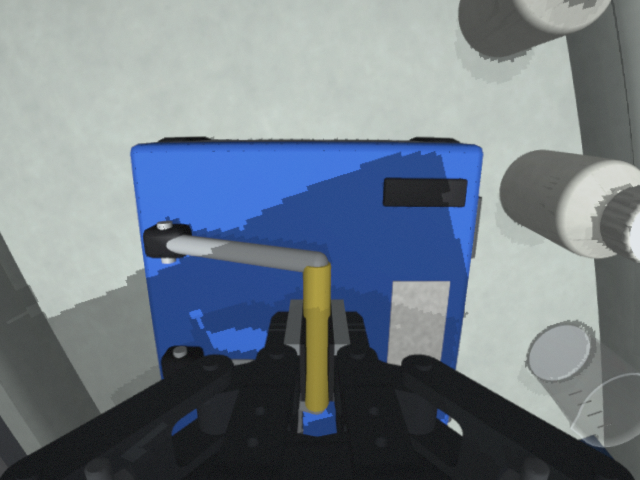

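View pics/s10.png

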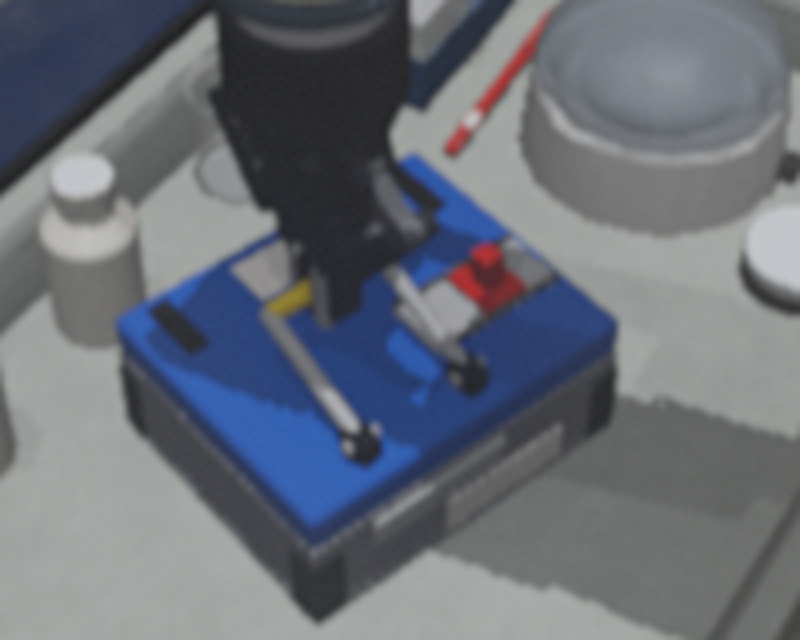

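The bar moves with the fingers. The roughly 5 N could be the bar's turning friction in the 60 N grip, so I'll take another small step and watch the trend.

Call:
{"name": "move_arm", "arguments": {
  "targets": [
    [[-0.002, 0.001, 0.005, 0, -1], [-0.002, 0.001, 0.005, 0, -1]]
  ]
}}

```text
clock: 10.08
ee_pos: [0.5159, 0.0621, 0.0942]
orientation: [2.59, 1.559, 2.285]
wrist_force: [0.0, -0.7, -5.1]
opening: 0.089
```

Call:
{"name": "move_arm", "arguments": {
  "targets": [
    [[-0.002, 0.001, 0.006, 0, -1], [-0.002, 0.001, 0.006, 0, -1]]
  ]
}}

```text
clock: 10.25
ee_pos: [0.5158, 0.0621, 0.0953]
orientation: [2.57, 1.56, 2.265]
wrist_force: [0.8, -0.9, -6.3]
opening: 0.095
```

Call:
{"name": "move_arm", "arguments": {
  "targets": [
    [[-0.004, 0.001, 0.01, 0, -1], [-0.005, 0.002, 0.013, 0, -1]]
  ]
}}

```text
clock: 10.42
ee_pos: [0.515, 0.0624, 0.0976]
orientation: [2.589, 1.56, 2.284]
wrist_force: [-0.8, -1.1, -0.7]
opening: 0.092
```

The force dropped with the bar 9 mm up, so the bail is free. I'll follow the arc.

Call:
{"name": "move_arm", "arguments": {
  "targets": [
    [[-0.022, 0.007, 0.04, 0, -1], [-0.045, 0.014, 0.078, 0, -1], [-0.07, 0.022, 0.11, 0, -1], [-0.096, 0.03, 0.138, 0, -1], [-0.121, 0.038, 0.16, 0, -1]]
  ]
}}

```text
clock: 10.83
ee_pos: [0.4974, 0.0681, 0.1229]
orientation: [2.398, 1.561, 2.093]
wrist_force: [3.8, -5.5, -0.3]
opening: 0.094
```

Call:
{"name": "move_arm", "arguments": {
  "targets": [
    [[-0.044, 0.012, 0.018, 0, -1], [-0.081, 0.023, 0.04, 0, -1], [-0.121, 0.035, 0.058, 0, -1], [-0.162, 0.048, 0.072, 0, -1], [-0.162, 0.048, 0.072, 0, -1]]
  ]
}}

```text
clock: 11.25
ee_pos: [0.4761, 0.0752, 0.1368]
orientation: [1.452, 1.562, 1.148]
wrist_force: [4.9, -9.4, 13.5]
opening: 0.089
```

```bash
python3 - <<'E'
from w import *
s,c=show("w11"); t=robot.capture("scene")["image"][180:340,220:420];cv2.imwrite("pics/s11.png",cv2.resize(t,None,fx=4,fy=4,interpolation=cv2.INTER_CUBIC)[:,:,::-1]);s=robot.sense();print(s["ee_pos"],s["wrist_force"])
E
```

```text
11.25 [0.4761 0.0752 0.1368] zaxis yaw -0.304 [ 4.89 -9.39 13.5 ] 0.08948534171359411 [0.148 0.252 2.023 0.009 0.862 0.446]
[0.47642612 0.07504763 0.13663501] [ 4.79745213 -8.08451568 14.85855382]
```

View pics/s11.png

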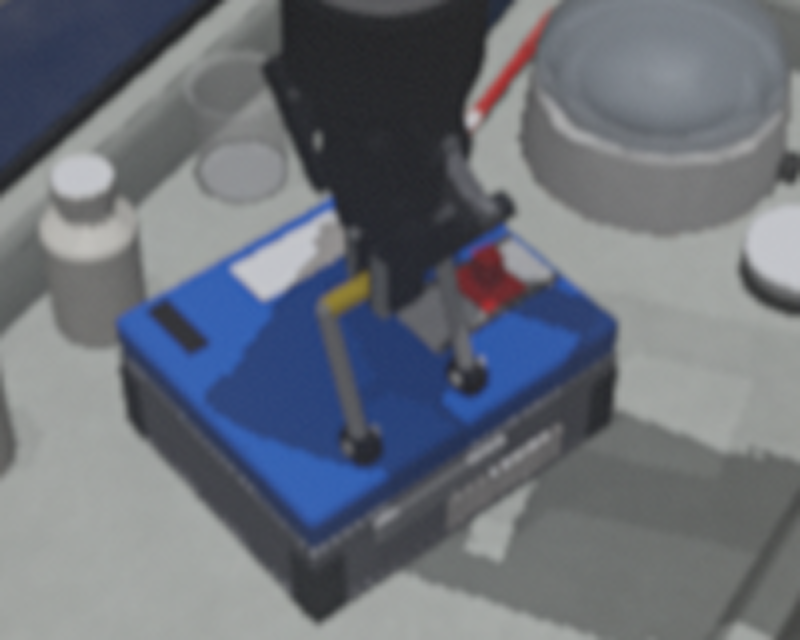

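The bail is up at about 1.0 rad. Next I'll work out the lid arc: a rigid rotation of the lid and bail about the lid hinge.

```bash
cat > path.py <<'E'
import numpy as np
r,t0=.1475,.709
P=lambda p:r*np.array([-np.cos(t0+p),np.sin(t0+p)])
def u(d):return (np.array([d[0]*.955,d[0]*-.2955,d[1]])/.15).round(3)
for a in np.arange(0,1.4,.2):
    print("from",a.round(2),[list(u(P(a+k)-P(a))) for k in (.05,.1,.15,.2)])
print(P(0),P(1.3))
E
python3 path.py
```

```text
from 0.0 [[np.float64(0.031), np.float64(-0.01), np.float64(0.037)], [np.float64(0.065), np.float64(-0.02), np.float64(0.071)], [np.float64(0.099), np.float64(-0.031), np.float64(0.104)], [np.float64(0.136), np.float64(-0.042), np.float64(0.136)]]
from 0.2 [[np.float64(0.038), np.float64(-0.012), np.float64(0.029)], [np.float64(0.077), np.float64(-0.024), np.float64(0.056)], [np.float64(0.117), np.float64(-0.036), np.float64(0.082)], [np.float64(0.159), np.float64(-0.049), np.float64(0.105)]]
from 0.4 [[np.float64(0.043), np.float64(-0.013), np.float64(0.021)], [np.float64(0.086), np.float64(-0.027), np.float64(0.039)], [np.float64(0.13), np.float64(-0.04), np.float64(0.056)], [np.float64(0.175), np.float64(-0.054), np.float64(0.069)]]
from 0.6 [[np.float64(0.046), np.float64(-0.014), np.float64(0.012)], [np.float64(0.092), np.float64(-0.028), np.float64(0.021)], [np.float64(0.138), np.float64(-0.043), np.float64(0.027)], [np.float64(0.185), np.float64(-0.057), np.float64(0.032)]]
from 0.8 [[np.float64(0.047), np.float64(-0.015), np.float64(0.002)], [np.float64(0.094), np.float64(-0.029), np.float64(0.001)], [np.float64(0.141), np.float64(-0.044), np.float64(-0.002)], [np.float64(0.187), np.float64(-0.058), np.float64(-0.007)]]
from 1.0 [[np.float64(0.046), np.float64(-0.014), np.float64(-0.008)], [np.float64(0.092), np.float64(-0.029), np.float64(-0.018)], [np.float64(0.138), np.float64(-0.043), np.float64(-0.031)], [np.float64(0.182), np.float64(-0.056), np.float64(-0.046)]]
from 1.2 [[np.float64(0.044), np.float64(-0.014), np.float64(-0.017)], [np.float64(0.087), np.float64(-0.027), np.float64(-0.037)], [np.float64(0.129), np.float64(-0.04), np.float64(-0.059)], [np.float64(0.17), np.float64(-0.053), np.float64(-0.083)]]
[-0.11195447  0.09603357] [0.06258625 0.13356351]
```

Call:
{"name": "move_arm", "arguments": {
  "targets": [
    [[0.02, -0.006, 0.04, 0, -1], [0.05, -0.015, 0.075, 0, -1], [0.085, -0.026, 0.108, 0, -1], [0.12, -0.037, 0.14, 0, -1], [0.12, -0.037, 0.14, 0, -1]]
  ]
}}

```text
clock: 11.77
ee_pos: [0.4937, 0.0694, 0.158]
orientation: [1.863, 1.563, 1.559]
wrist_force: [-5.6, -1.1, 2.6]
opening: 0.095
```

```bash
python3 - <<'E'
from w import *
s,c=show("w12"); t=robot.capture("scene")["image"][180:340,220:420];cv2.imwrite("pics/s12.png",cv2.resize(t,None,fx=4,fy=4,interpolation=cv2.INTER_CUBIC)[:,:,::-1])
E
```

```text
11.7667 [0.4937 0.0694 0.158 ] zaxis yaw -0.3043 [-5.64 -1.11  2.61] 0.0949775841120962 [0.131 0.246 1.97  0.01  0.924 0.43 ]
```

View pics/s12.png

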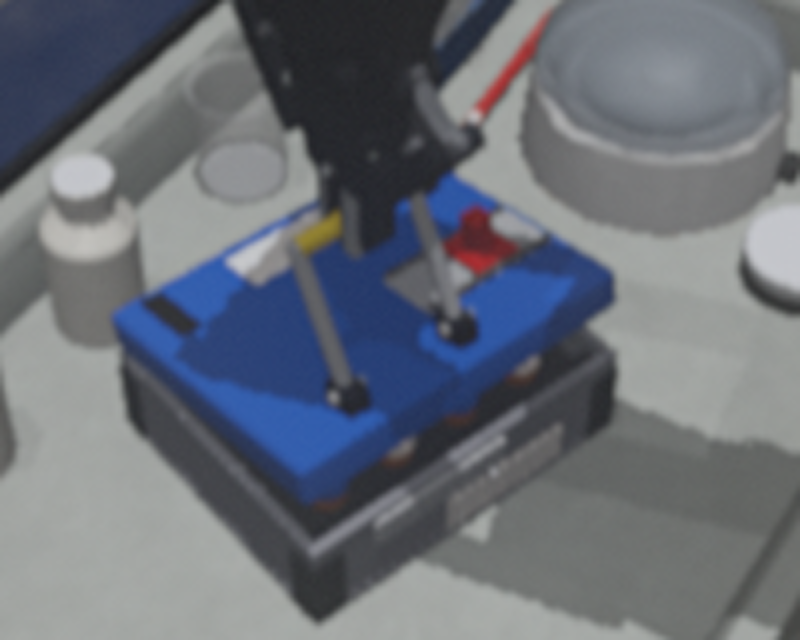

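The lid is coming up, at about 0.2 rad. Continuing along the arc.

Call:
{"name": "move_arm", "arguments": {
  "targets": [
    [[0.046, -0.014, 0.037, 0, -1], [0.095, -0.029, 0.072, 0, -1], [0.145, -0.045, 0.1, 0, -1], [0.2, -0.062, 0.13, 0, -1], [0.245, -0.076, 0.15, 0, -1]]
  ]
}}

```text
clock: 12.28
ee_pos: [0.5287, 0.0582, 0.1799]
orientation: [2.373, 1.561, 2.069]
wrist_force: [-4.8, 0.8, -3.3]
opening: 0.086
```

Call:
{"name": "move_arm", "arguments": {
  "targets": [
    [[0.046, -0.014, 0.018, 0, -1], [0.092, -0.028, 0.034, 0, -1], [0.138, -0.043, 0.046, 0, -1], [0.185, -0.057, 0.055, 0, -1], [0.23, -0.071, 0.06, 0, -1]]
  ]
}}

```text
clock: 12.7
ee_pos: [0.5616, 0.0477, 0.1886]
orientation: [2.691, 1.558, 2.387]
wrist_force: [-6.2, 1.2, -1.7]
opening: 0.09
```

```bash
python3 - <<'E'
from w import *
s,c=show("w13"); t=robot.capture("scene")["image"][160:340,200:420];cv2.imwrite("pics/s13.png",cv2.resize(t,None,fx=3.5,fy=3.5,interpolation=cv2.INTER_CUBIC)[:,:,::-1])
E
```

```text
12.7 [0.5616 0.0477 0.1886] zaxis yaw -0.3047 [-6.18  1.16 -1.72] 0.09029295239020356 [0.076 0.308 1.802 0.011 1.04  0.375]
```

View pics/s13.png

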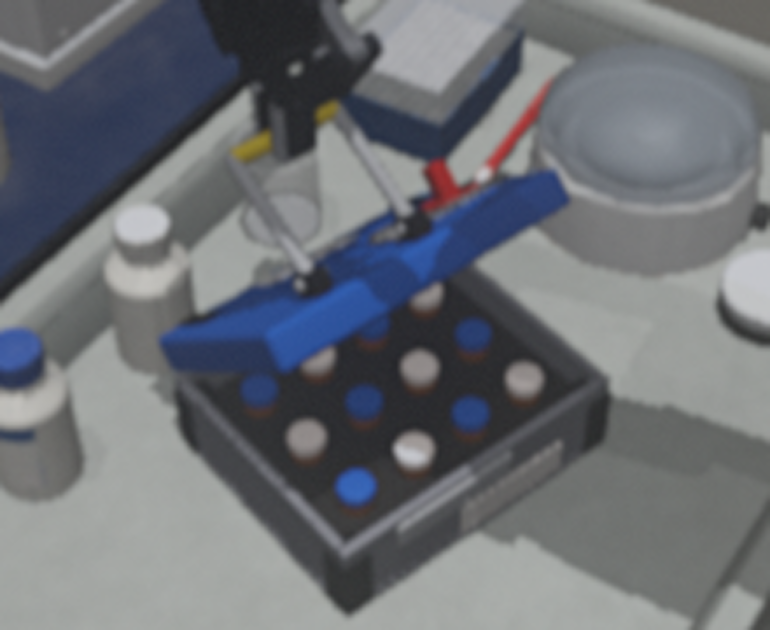

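```bash
cat > est.py <<'E'
from w import *
def est(p):
    # bar rel lid hinge; reference: initial bar TCP (0.5178,0.0615,0.0882): bail at .3 rad
    d=p-np.array([.5178,.0615,.0882]); dx=d[0]*.9553-d[1]*.2955
    b=np.array([-.133+.065+dx,.030+.0201+d[2]])
    r=np.linalg.norm(b);R1=np.hypot(.133,.03)
    ab=np.arctan2(b[1],-b[0]); g=np.arccos(np.clip((r*r+R1*R1-.068**2)/(2*r*R1),-1,1))
    phi=ab-g-np.arctan2(.03,.133)
    h=R1*np.array([-np.cos(phi+.2218),np.sin(phi+.2218)])
    v=b-h; return b.round(4),round(phi,3),round(np.arctan2(v[1],v[0])+phi-.3,3)
if __name__=="__main__":
    for p in [(.4764,.0750,.1366),(.4937,.0694,.158),(.5287,.0582,.1799),(.5616,.0477,.1886),robot.sense()["ee_pos"]]: print(est(np.array(p)))
    # paths at constant bail
E
python3 est.py
```

```text
(array([-0.1115,  0.0985]), np.float64(0.028), np.float64(0.991))
(array([-0.0934,  0.1199]), np.float64(0.223), np.float64(1.042))
(array([-0.0566,  0.1418]), np.float64(0.508), np.float64(1.054))
(array([-0.0221,  0.1505]), np.float64(0.74), np.float64(1.045))
(array([-0.0204,  0.1508]), np.float64(0.751), np.float64(1.046))
```

Call:
{"name": "move_arm", "arguments": {
  "targets": [
    [[0.06, -0.019, 0.005, 0, -1], [0.12, -0.037, 0.007, 0, -1], [0.18, -0.056, 0.006, 0, -1], [0.24, -0.075, 0, 0, -1], [0.288, -0.089, -0.006, 0, -1]]
  ]
}}

```text
clock: 13.22
ee_pos: [0.6058, 0.0338, 0.1879]
orientation: [2.688, 1.559, 2.383]
wrist_force: [-6.2, -0.8, 1.7]
opening: 0.084
```

Call:
{"name": "move_arm", "arguments": {
  "targets": [
    [[0.05, -0.015, -0.01, 0, -1], [0.1, -0.031, -0.022, 0, -1], [0.15, -0.046, -0.037, 0, -1], [0.2, -0.062, -0.055, 0, -1], [0.2, -0.062, -0.055, 0, -1]]
  ]
}}

```text
clock: 13.63
ee_pos: [0.6366, 0.0239, 0.1794]
orientation: [2.691, 1.559, 2.386]
wrist_force: [0.9, -3.5, -1.6]
opening: 0.084
```

```bash
python3 est.py|tail -1; python3 - <<'E'
from w import *
s,c=show("w14"); t=robot.capture("scene")["image"][160:340,200:420];cv2.imwrite("pics/s14.png",cv2.resize(t,None,fx=3.5,fy=3.5,interpolation=cv2.INTER_CUBIC)[:,:,::-1])
E
```

```text
(array([0.0566, 0.1413]), np.float64(1.267), np.float64(1.047))
13.6333 [0.6366 0.0239 0.1794] zaxis yaw -0.3047 [ 0.86 -3.5  -1.63] 0.08370732529513902 [0.031 0.426 1.647 0.009 1.077 0.331]
```

View pics/s14.png

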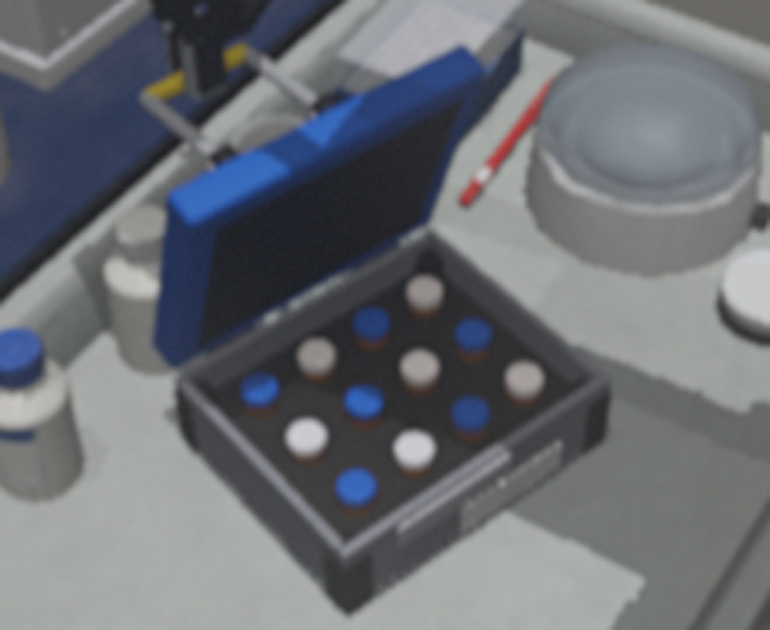

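View pics/w14.png

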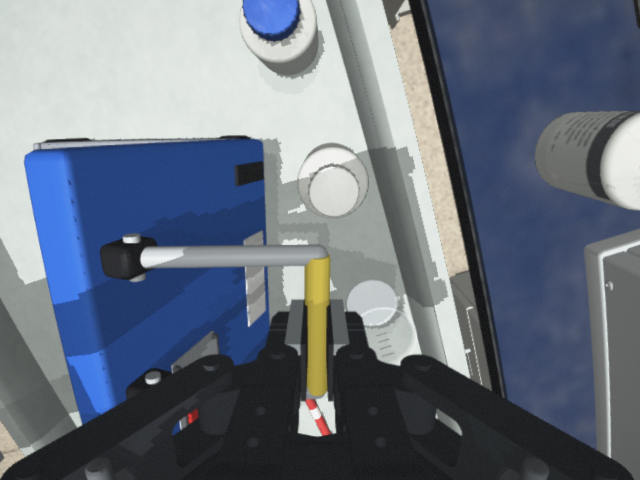

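The lid is at about 1.27 rad by both the kinematics and the picture. I'll raise it slightly more, then release and lift straight up.

Call:
{"name": "move_arm", "arguments": {
  "targets": [
    [[0.035, -0.011, -0.015, 0, -1], [0.07, -0.022, -0.032, 0, -1], [0.07, -0.022, -0.032, 0, -1], [0.07, -0.022, -0.032, 0, -1]]
  ]
}}

```text
clock: 14.07
ee_pos: [0.6476, 0.0205, 0.1751]
orientation: [2.568, 1.561, 2.263]
wrist_force: [-0.6, -2.8, 0.5]
opening: 0.085
```

Call:
{"name": "move_arm", "arguments": {
  "targets": [
    [[0, 0, 0, 0, -0.7], [0, 0, 0, 0, -0.4], [0, 0, 0, 0, 0], [0, 0, 0, 0, 0], [0, 0, 0, 0, 0]]
  ]
}}

```text
clock: 14.48
ee_pos: [0.6476, 0.0207, 0.1752]
orientation: [2.532, 1.561, 2.227]
wrist_force: [0.5, 0.0, 1.2]
opening: 0.499
```

Call:
{"name": "move_arm", "arguments": {
  "targets": [
    [[0, 0, 0.1, 0, 0], [0, 0, 0.3, 0, 0], [0, 0, 0.55, 0, 0], [0, 0, 0.8, 0, 0], [0, 0, 0.8, 0, 0]]
  ]
}}

```text
clock: 14.9
ee_pos: [0.6511, 0.021, 0.3036]
orientation: [1.232, 1.561, 0.928]
wrist_force: [1.3, 0.2, 0.8]
opening: 0.501
```

```bash
python3 - <<'E'
from w import *
s,c=show("w15")
for n in("scene","top"): cv2.imwrite(f"pics/{n}15.png",robot.capture(n)["image"][:,:,::-1])
E
```

```text
14.9 [0.6511 0.021  0.3036] zaxis yaw -0.3043 [1.27 0.15 0.78] 0.5007630146621083 [0.026 0.335 1.497 0.008 1.303 0.328]
```

View pics/scene15.png

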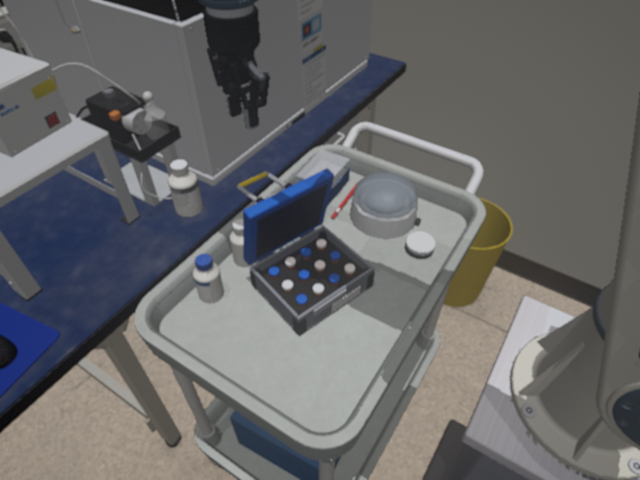

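View pics/w15.png

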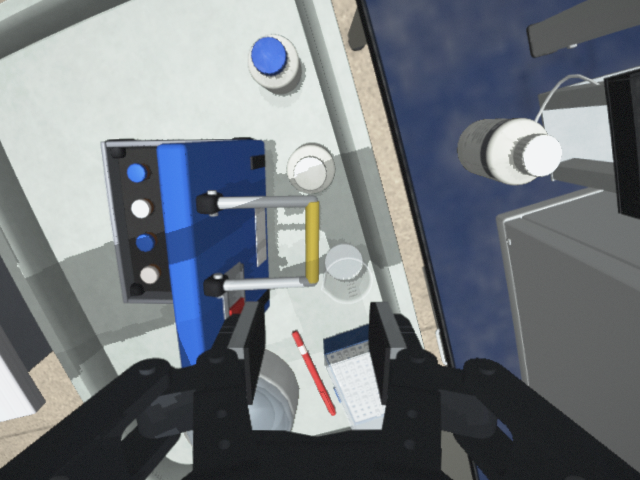

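The lid stands open, the bail stays where I left it, the gripper is clear above it and the bystanders are standing. I'll settle, check for drift and hand in.

Call:
{"name": "move_arm", "arguments": {
  "targets": [
    [[0, 0, 0.1, 0, 0], [0, 0, 0.1, 0, 0], [0, 0, 0.1, 0, 0], [0, 0, 0.1, 0, 0], [0, 0, 0.1, 0, 0]]
  ]
}}

```text
clock: 15.47
ee_pos: [0.6471, 0.0208, 0.3089]
orientation: [2.611, 1.561, 2.307]
wrist_force: [-0.6, -0.1, -0.5]
opening: 0.499
```

```bash
python3 - <<'E'
from w import *
a=cv2.imread("pics/scene15.png");b=robot.capture("scene")["image"][:,:,::-1]
roi=(slice(170,330),slice(190,440))
print("mean diff",np.abs(a[roi].astype(int)-b[roi]).mean()); s=robot.sense();print(s["ee_pos"],s["wrist_force"],s["clock"])
a0=cv2.imread("pics/scene0.png")
for n,r in dict(blueb=(slice(255,305),slice(190,225)),cone=(slice(230,260),slice(400,440))).items(): print(n,np.abs(a0[r].astype(int)-b[r]).mean())
print(robot.sign_off())
E
```

```text
mean diff 0.77155
[0.64716992 0.02082502 0.309112  ] [-0.62038894 -0.36440693  0.25655011] 15.5167
blueb 6.352190476190477
cone 3.276666666666667
the job is handed in; nothing more can be done
None
```

The case is open and the job is handed in at about 15.5 s. `sign_off` gave no verdict, so the result rests on my own checks.

- **Safety tab:** I gripped the knob and slid it right in steps of about 1 mm. After about 16 mm it met the soft stop, at about 5 N above the drag, and I let go there. The last wrist picture of the tab with the lid still shut put its travel at about 15.4 mm.
- **Bail:** I lifted it gently at first, then along its arc to about 1.0 rad. The first few millimetres read 5–6 N, more than the stated 2 N. I put this down to the bar turning in the 60 N grip. The force fell off once the bar was moving freely.
- **Largest force:** For a moment the gripper pressed on the bail with up to about 17 N, towards its hinge, near the end of that lift.
- **Lid:** I raised it to about 1.27 rad by arm kinematics and then a little further, to roughly 1.34 rad by the commanded arc.

**Last checks:** After release the lid stood open by itself, with no visible change between two scene pictures. The gripper was clear, with wrist force near zero. Both bottles, the beaker and the round case were standing in the last pictures. Two of them I compared with the first scene picture. The blue-capped bottle changed slightly (mean 6 grey levels) and the round case less (3). I take both to be lighting and shadow, but I did not measure their positions.

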